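# Clear the cassette labeller and hold its feed magazine open for loading

## Robot

A 6-joint arm with a two-finger parallel gripper is mounted at the origin on a cart in front of the work surface, level with it; the furniture and walls round the work are solid. World frame = base frame: x ahead of the robot, y to its left, z up, the work surface at z = 0. Lengths are in m, angles in rad, forces in N, time in s.
With the tool pointing down it reaches from about 0.225 to 0.875 m from the base axis. Payload 3.4 kg.
Tool frame: the origin (TCP) lies midway between the tips of the shut fingers; the grasp point (between the pads) lies 19 mm behind it (manip.grip_point_offset is the distance from the TCP to the grasp point, in m); z points along the fingers, y is the line along which they close (so a half turn about z gives the same grasp; the last joint's range is limited). The gripper opens to 85 mm and grips with 20 to 120 N. Pads are 22 mm wide; open, the fingers measure 114 mm over their backs; the gripper's body (76 mm by 85 mm) begins 54 mm behind the grasp point. The pads swing forward as they close: fully open they stand 13 mm farther back than shut.
Start: joints at [-0.121, 0.276, 1.505, -0, 1.361, -0.121], TCP at [0.575, -0, 0.192] pointing down, gripper open.
Joint ranges: [-2.89, 2.89], [-0.75, 2.08], [0.22, 2.7], [-1.18, 4.32], [0.11, 2.71], [-2.7, 2.7]. Speed limits (rad/s): [2.57, 2.57, 3.14, 3.14, 3.14, 3.14].

## Interface

Orientations are given as a unit quaternion [w, x, y, z].
In Python, from rig import manip gives the robot as it stands.
- The arm moves only by the shell command python3 -m handwheel 'ROWS' [FORCE]. ROWS is JSON, a list of rows, each an object with "translation": the shift along the tool's x, y, z in m, a list of three; "angular": the turn, a rotation vector about the tool's x, y, z in degrees, a list of three; "hand": the closure, from 0 (fully open) to 1 (shut). A call has 1 to 10 rows; each row shifts and turns the commanded pose from where the row before left it, along the tool's axes as they then stand; what a row does not reach is not made up. A row lasts 1/12 s, in which the tool goes at most 41.7 mm and 7.16 degrees, less where a joint would pass 70% of its speed; a pose out of reach is approached as far as the arm can. A call with a gripper value outside its range is refused whole. The fingers move at their own pace and stop on an object; FORCE is the grip in N (left out, the last holds). Time passes only in rows, so rows that do not move let the fingers close. It gives the time, the measured TCP pose, the force, the opening and the grip force at its end, in the units of the state.
- manip.get_state(): the state, without advancing time (a new reading comes with each control period).
- manip.get_image(name): name is "scene" or "side" or "wrist"; returns the picture (480x640x3 uint8, red, green, blue); there is no depth.
- manip.camera_info(name): a dict with "camera_matrix" (3x3 intrinsics, pixels), "eye" and "orientation" of the camera in the world; the wrist camera has in their place "tool_from_camera" (4x4, takes a point from camera to tool coordinates, whose origin is the TCP and whose axes are the flange's). Camera axes: x right, y down, z forward; pixel columns grow to the right and rows downward; lengths in m; the calibration is good to about 2 mm. The wrist camera is an equidistant fisheye: a pixel r from the principal point sees the ray r / f radians off the axis. A picture is of the moment at which its call begins: read the wrist's pose just before it. camera_info takes no time and is no camera call.
- manip.sign_off(): hands the job in; it is judged then, once.
The state is a dict: "clock": time; "qpos": joint angles; "qd": joint speeds; "effort": joint torques, N m; "position": TCP position; "ee_rot": TCP orientation; "contact_force": force on the tool from outside, world axes, zero at the start; "moment": the same for the moment, N m; "width": finger opening in m; "gripper_force": force on a finger pad.
Only numpy, scipy, OpenCV 4.12 (cv2) and the standard library are available. Lean on these libraries where they do the work, as an engineer would, in place of code of your own. Each camera call takes 0.05 s, during which the arm holds its last target. There are 200 camera calls.

## Task

The labeller has run its magazine empty: take the two finished cassette rows out of its catch tray and stand them upright in the open grey tote. Then draw the magazine's sprung pull rod out by its grip plate until the dark ring on the rod comes level with the mouth of the barrel, no farther, and keep holding it there so that I can drop in a fresh batch; the program finishes while you are still holding the rod out. Leave the loose bottles and the label roll where they stand.

Things in the scene. Friction and masses are not known exactly. Their poses are not given: they have to be found in the camera images.
- labeller: Bench-top cassette labeller, fixed; position and yaw vary. Origin on the worktop; own x to its back, y to its left, z up. White housing with display at x -60..72, y 30..170 mm, 158 mm high. Catch tray in front of it. To its right the feed magazine, an aluminium channel 80 mm wide (y 32..-96, rim 95 mm above the worktop), then the dark spring barrel along y, 25 to 29 mm thick, to y -150.
- tray_floor (a point): Centre of the catch tray's inner floor, 27 mm above the worktop, fixed to the labeller at its x -124, y 100 mm; axes as the labeller's. The shallow white tray is 130 (x) by 156 (y) mm outside, its walls 3 mm thick and 50 mm high above the worktop.
- pusher (a joint): How far the pull rod is drawn out of the barrel, m: 0 at rest (fully in), 0.060 with the dark ring level with the barrel mouth, end stop at 0.085. It slides level, straight along the labeller's -y. An inner spring pulls it back in when let go: 5 N at rest, rising 0.9 N per 10 mm, 10.4 N at the ring; friction 0.4 N.
- grip_plate (a point): Where to hold the pull rod: in the black upright plate at its outer end; at rest at labeller x 0, y -195 mm, 114 mm above the worktop. Plate 36 mm wide (labeller x), 9 mm thick (y), from 44 mm below this point to 20 mm above; the 10 mm rod joins it 32 mm below this point. Grip its two faces from above, across the thickness; 40 mm are free between plate and barrel. Axes as the labeller's.
- barrel_mouth (a point): Centre of the barrel's mouth, on the rod axis, 82 mm above the worktop, at labeller x 0, y -150 mm; fixed. Axes as the labeller's.
- rod_mark (a point): Middle of the dark ring (3 mm wide) round the rod, its length mark, on the rod axis; hidden 60 mm inside the barrel at rest, to be brought level with point barrel_mouth. Moves with the rod.
- row_a_mid (a point): Centre (26 mm above the underside) of one finished cassette row: a solid dark grey block with a bar label, 70 (its x) by 22 (its y) by 52 mm tall, 70 to 130 g. It stands in the catch tray, length roughly along the labeller's x, on the tray's left (higher labeller y). Grip it across its 22 mm from above.
- row_b_mid (a point): Centre of the other finished cassette row, same shape and size, on the tray's right, about 66 mm from the first, centre to centre. The rows of cassettes elsewhere on the worktop are not meant.
- tote: Loose open square tote of grey plastic, 0.6 kg, to the right of the labeller; position and yaw vary. Origin under its centre, z up; inside 142 (its x) by 148 (its y) mm, walls and floor 4 mm thick, rim 45 mm above the worktop, 162 by 168 mm over the rim.
- amber: Brown reagent bottle, 48 mm diameter, 105 mm tall, loose, at the right of the tote; a bystander. Origin under its centre.
- small: Small white reagent bottle with screw cap, 38 mm diameter, 78 mm tall, loose, near the front edge; a bystander. Origin under its centre.
- labels: Loose roll of barcode labels, about 60 by 60 by 57 mm tall, near the front edge; a bystander. Origin under its centre.

How it is judged:
By the outcome, as a careful person would: the job done as asked, in the order asked, and still so for the second after the job is handed in, while the arm keeps its last pose, push and grip.
It also fails if it takes over 72 s, if anything falls off the work surface, if the arm or the gripper's body presses on something with over 40 N, if the wrist force passes 120 N, or if a joint passes its speed limit or range.

## Working session

There is one attempt and no reset: what is moved stays moved. The work goes in short steps, Python scripts to look and compute and a shell command to move; the robot and the scene stay as the last step left them, time stands still between calls to the robot, and variables do not carry over. Pictures are saved under pics/ and viewed, at most 10 in all, crops included, and the job is handed in when it is done.

```bash
mkdir -p pics; ls
python3 - <<'E'
from rig import manip
import cv2,numpy as np
np.set_printoptions(precision=4,suppress=True)
for n in ["scene","side"]:
    im=manip.get_image(n); cv2.imwrite(f"pics/{n}0.png",im[:,:,::-1])
    print(n,manip.camera_info(n))
print(manip.camera_info("wrist"))
s=manip.get_state();print({k:np.array(v) for k,v in s.items()}, manip.grip_point_offset)
E
```

```text
pics
scene {'camera_matrix': array([[593.1077,   0.    , 316.9178],
       [  0.    , 593.1077, 241.181 ],
       [  0.    ,   0.    ,   1.    ]]), 'eye': array([-0.1848, -0.7032,  0.9316]), 'orientation': array([-0.3717,  0.8491, -0.3399,  0.1591])}
side {'camera_matrix': array([[517.8124,   0.    , 326.9766],
       [  0.    , 517.8124, 240.4309],
       [  0.    ,   0.    ,   1.    ]]), 'eye': array([ 0.0169, -0.4507,  1.2295]), 'orientation': array([-0.2185,  0.8906, -0.3874,  0.0946])}
{'camera_matrix': array([[371.6483,   0.    , 320.8699],
       [  0.    , 371.6483, 239.3808],
       [  0.    ,   0.    ,   1.    ]]), 'tool_from_camera': array([[-0.0005, -0.9555, -0.2951,  0.0747],
       [ 1.    , -0.0006,  0.0002, -0.0011],
       [-0.0004, -0.2951,  0.9555, -0.1825],
       [ 0.    ,  0.    ,  0.    ,  1.    ]])}
{'clock': array(0.1), 'qpos': array([-0.121 ,  0.2766,  1.506 ,  0.    ,  1.3607, -0.121 ]), 'qd': array([ 0.0004, -0.0013, -0.003 ,  0.    , -0.0007, -0.0003]), 'effort': array([  0.0016, -41.7698, -24.6405,  -0.0002,   0.0058,   0.    ]), 'position': array([0.5745, 0.0001, 0.1908]), 'ee_rot': array([-0.0007,  0.7071,  0.7071, -0.0005]), 'contact_force': array([-0.8339,  0.4621, -0.649 ]), 'moment': array([-0.0118, -0.052 , -0.0211]), 'gripper_force': array(0.), 'width': array(0.0859)} 0.0187
```

View pics/scene0.png

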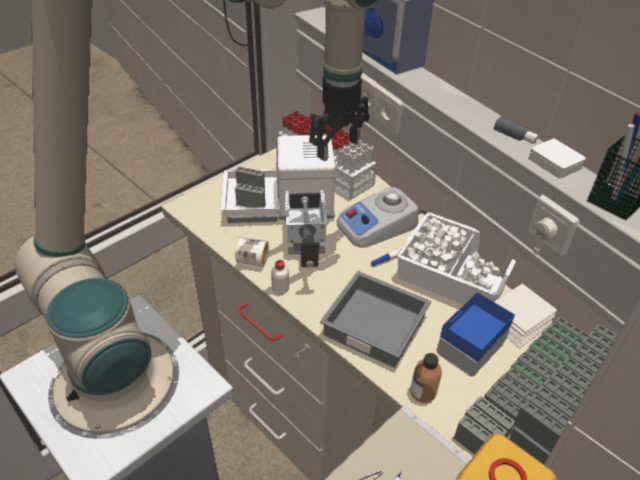

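View pics/side0.png

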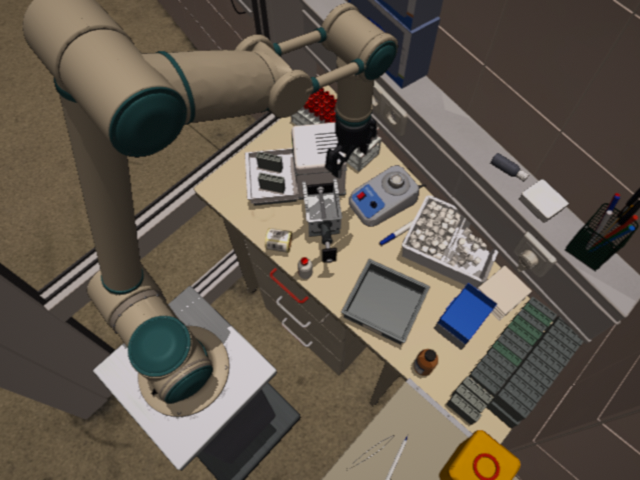

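The scene picture shows the catch tray at about (250,195), the barrel and plate at (310,250), the tote at (377,317) and the amber bottle at (425,380). In the side picture they are at (270,178), (327,250), (385,300) and (427,360). I'll enlarge both for accurate pixels.

Run:
```python
import cv2
a=cv2.imread("pics/scene0.png")[130:370,205:445]; b=cv2.imread("pics/side0.png")[110:350,230:440]
cv2.imwrite("pics/sc1.png",cv2.resize(a,None,fx=2.5,fy=2.5,interpolation=cv2.INTER_CUBIC))
cv2.imwrite("pics/si1.png",cv2.resize(b,None,fx=2.5,fy=2.5,interpolation=cv2.INTER_CUBIC))
```

```text
(no output)
```

View pics/sc1.png

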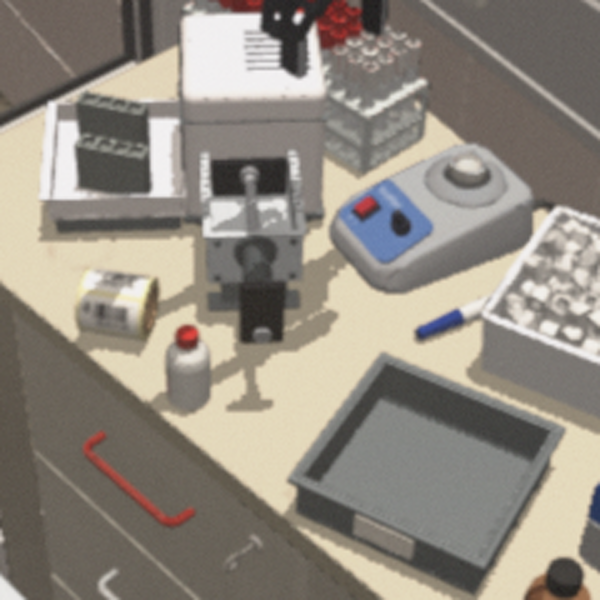

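View pics/si1.png

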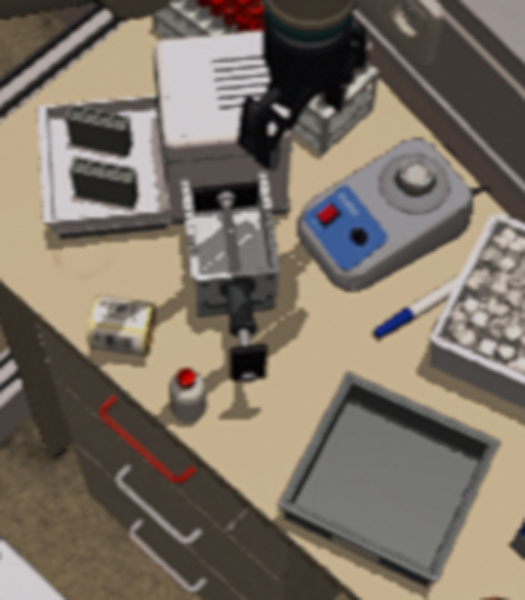

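```bash
cat > h.py <<'E'
import numpy as np
from scipy.spatial.transform import Rotation as R
from scipy.optimize import least_squares
from rig import manip
np.set_printoptions(precision=4,suppress=True)
def cam(n):
    c=manip.camera_info(n); q=c["orientation"]
    return c["camera_matrix"],c["eye"],R.from_quat(np.roll(q,-1)).as_matrix()
def proj(n,P):
    K,e,M=cam(n); p=(np.atleast_2d(P)-e)@M@K.T; return p[:,:2]/p[:,2:]
def onplane(n,uv,z):
    K,e,M=cam(n); d=M@np.linalg.solve(K,[*uv,1.]); return e+d*(z-e[2])/d[2]
def place(b,P):
    c,s=np.cos(b[2]),np.sin(b[2]); P=np.atleast_2d(P)
    return np.c_[b[0]+c*P[:,0]-s*P[:,1], b[1]+s*P[:,0]+c*P[:,1], P[:,2]]
def fit(obs,b0):
    f=lambda b:np.concatenate([(proj(n,place(b,P))-uv).ravel() for n,P,uv in obs])
    r=least_squares(f,b0,loss="soft_l1",f_scale=1.5); return r.x,f(r.x).reshape(-1,2)
def wrist_plane(uv,z,st):
    c=manip.camera_info("wrist");K=c["camera_matrix"];T=np.array(c["tool_from_camera"])
    x=(uv[0]-K[0,2])/K[0,0];y=(uv[1]-K[1,2])/K[1,1];r=np.hypot(x,y)+1e-9
    d=np.array([np.sin(r)*x/r,np.sin(r)*y/r,np.cos(r)])
    M=R.from_quat(np.roll(st["ee_rot"],-1)).as_matrix()
    o=np.array(st["position"])+M@T[:3,3]; d=M@T[:3,:3]@d
    return o+d*(z-o[2])/d[2]
E
python3 - <<'E'
from h import *
sc=lambda u,v:(205+u/2.5,130+v/2.5); si=lambda u,v:(230+u/2.5,110+v/2.5)
m=lambda *a:np.array(a)/1000
L=[("side",m(-189,178,50),si(38,106)),("side",m(-189,22,50),si(47,228)),("side",m(-59,178,50),si(158,97)),
("side",m(-60,170,158),si(155,40)),("side",m(-60,30,158),si(165,148)),
("scene",m(-189,178,50),sc(48,102)),("scene",m(-189,22,50),sc(42,200)),("scene",m(-59,22,50),sc(185,200)),
("scene",m(-60,170,158),sc(180,17)),("scene",m(72,30,158),sc(325,95)),
("side",m(0,-199.5,134),si(248,350)),("scene",m(0,-199.5,134),sc(263,285))]
b0=onplane("side",si(215,170),.0)
for y in (0,-.5,-1.):
    b,r=fit(L,[b0[0],b0[1],y]);print(b,np.abs(r).sum())
print(r)
lab=b;print("lab",b,np.degrees(b[2]))
for nm,P in dict(tray=m(-124,100,27),grip=m(0,-195,114),mouth=m(0,-150,82)).items():print(nm,place(b,P))
for nm,a,c in (("a",(114,101),(100,120)),("b",(114,144),(105,170))):
    for p in (onplane("scene",sc(*a),.079),onplane("side",si(*c),.079)):
        d=p-place(lab,[[0,0,0]])[0];print(nm,p,"in lab",R.from_euler("z",-lab[2]).apply(d))
T=[]
C=[m(-81,84,45),m(81,84,45),m(81,-84,45),m(-81,-84,45)]
for n,f,pp in (("side",si,[(350,376),(497,440),(433,580),(283,506)]),("scene",sc,[(385,355),(563,430),(477,580),(290,482)])):
    T+=[(n,P,f(*p)) for P,p in zip(C,pp)]
t0=onplane("side",si(390,480),.0)
for y in (0.8,0,-.8):
    b,r=fit(T,[t0[0],t0[1],y]);print("tote",b,np.abs(r).sum())
print(r)
E
```

```text
[ 0.544   0.0681 -0.7001] 23.261846063027264
[ 0.544   0.0681 -0.7001] 23.26184589791565
[ 0.544   0.0681 -0.7001] 23.26184586337702
[[ 0.8069  0.5701]
 [ 0.0127 -1.5033]
 [-1.2211 -0.3036]
 [-2.6094 -0.412 ]
 [-1.7855 -0.293 ]
 [ 1.9377  0.6569]
 [ 1.4134  0.6739]
 [ 0.0778 -1.0075]
 [-0.8363 -1.5452]
 [ 1.2027 -0.3354]
 [-0.2243  1.7845]
 [ 0.1139  1.9347]]
lab [ 0.544   0.0681 -0.7001] -40.11198537039146
tray [[0.5136 0.2245 0.027 ]]
grip [[ 0.4184 -0.081   0.114 ]]
mouth [[ 0.4474 -0.0466  0.082 ]]
a [0.5378 0.2552 0.079 ] in lab [-0.1253  0.1391  0.079 ]
a [0.535  0.2464 0.079 ] in lab [-0.1218  0.1306  0.079 ]
b [0.4936 0.2014 0.079 ] in lab [-0.1244  0.0695  0.079 ]
b [0.4928 0.1952 0.079 ] in lab [-0.121   0.0642  0.079 ]
tote [ 0.4456 -0.2442 -1.2998] 21.526315632547664Traceback (most recent call last):
  File "<stdin>", line 24, in <module>
  File "h.py", line 18, in fit
    r=least_squares(f,b0,loss="soft_l1",f_scale=1.5); return r.x,f(r.x).reshape(-1,2)
    return func(*args, **kwargs)
    result = trf(vector_fun.fun, vector_fun.jac, x0, f0, J0, lb, ub, ftol, xtol,
      
[... 1070 characters left out ...]
ast_1d(self.fun(x, *self.args, **self.kwargs))
                      ~~~~~~~~^^^^^^^^^^^^^^^^^^^^^^^^^^^^^^
    return np.atleast_1d(self.fun(x))
                         ~~~~~~~~^^^
    return self.f(x, *self.args, **self.kwargs)
           ~~~~~~^^^^^^^^^^^^^^^^^^^^^^^^^^^^^^
  File "h.py", line 17, in <lambda>
    f=lambda b:np.concatenate([(proj(n,place(b,P))-uv).ravel() for n,P,uv in obs])
                                ~~~~^^^^^^^^^^^^^^
  File "h.py", line 10, in proj
    K,e,M=cam(n); p=(np.atleast_2d(P)-e)@M@K.T; return p[:,:2]/p[:,2:]
          ~~~^^^
  File "h.py", line 7, in cam
    c=manip.camera_info(n); q=c["orientation"]
ValueError: time passes only in moves, steps and waits
```

```bash
python3 -m handwheel '[{"translation":[0,0,-0.04],"angular":[0,0,0],"hand":0.0},{"translation":[0,0,-0.02],"angular":[0,0,0],"hand":0.0},{"translation":[0.028,-0.0076,0],"angular":[0,0,0],"hand":0.0},{"translation":[0.028,-0.0076,0],"angular":[0,0,0],"hand":0.0},{"translation":[0.028,-0.0076,0],"angular":[0,0,0],"hand":0.0},{"translation":[0.028,-0.0076,0],"angular":[0,0,0],"hand":0.0},{"translation":[0.028,-0.0076,0],"angular":[0,0,0],"hand":0.0},{"translation":[0.028,-0.0076,0],"angular":[0,0,0],"hand":0.0},{"translation":[0.028,-0.0076,0],"angular":[0,0,0],"hand":0.0},{"translation":[0.028,-0.0076,0],"angular":[0,0,0],"hand":0.0}]' 40
python3 -m handwheel '[{"translation":[0,0,0],"angular":[0,0,-6.25],"hand":0.45},{"translation":[0,0,0],"angular":[0,0,-6.25],"hand":0.45},{"translation":[0,0,0],"angular":[0,0,-6.25],"hand":0.45},{"translation":[0,0,0],"angular":[0,0,-6.25],"hand":0.45},{"translation":[0,0,0],"angular":[0,0,-6.25],"hand":0.45},{"translation":[0,0,0],"angular":[0,0,-6.25],"hand":0.45},{"translation":[0,0,0],"angular":[0,0,-6.25],"hand":0.45},{"translation":[0,0,0],"angular":[0,0,-6.25],"hand":0.45},{"translation":[0,0,0],"angular":[0,0,0],"hand":0.45}]' 40
python3 - <<'E'
from h import *
import cv2,json
s=manip.get_state(); im=manip.get_image("wrist"); cv2.imwrite("pics/w1.png",im[:,:,::-1])
json.dump({k:np.array(s[k]).tolist() for k in("position","ee_rot","width","qpos")},open("s1.json","w"));print(open("s1.json").read())
E
```

```text
clock: 0.93
position: [0.5134, 0.2252, 0.2512]
ee_rot: [-0.0, 0.707, 0.707, -0.0]
contact_force: [0.8, 0.7, -0.3]
width: 0.0853
gripper_force: 0.0
clock: 1.68
position: [0.5139, 0.2239, 0.2511]
ee_rot: [-0.0, 0.341, 0.94, -0.0]
contact_force: [-0.9, 0.0, 0.3]
width: 0.0469
gripper_force: 0.0
{"position": [0.5138846025568776, 0.2239302018490939, 0.25112261102469785], "ee_rot": [-0.00039348837107068145, 0.3411891883009892, 0.9399945098051693, -0.0003232484393642059], "width": 0.046909350970216944, "qpos": [0.28686344800527996, 0.22742976873116957, 1.4260265734855921, -5.37926290108027e-05, 1.4891533740725746, -0.5875649531367062]}
```

View pics/w1.png

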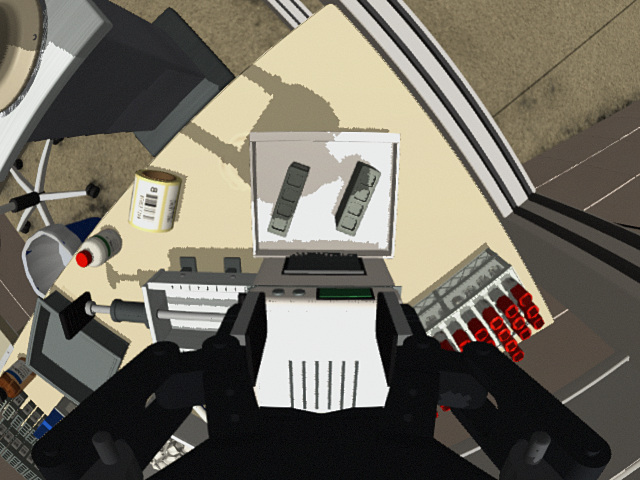

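The tray and both rows are clearly visible: left row at about (289,198), right row at about (357,198). Both are yawed about 15–18° to the tray. I'll enlarge them.

Run:
```python
import cv2
a=cv2.imread("pics/w1.png")[125:265,240:410]
cv2.imwrite("pics/w1c.png",cv2.resize(a,None,fx=4,fy=4,interpolation=cv2.INTER_CUBIC))
```

```text
(no output)
```

View pics/w1c.png

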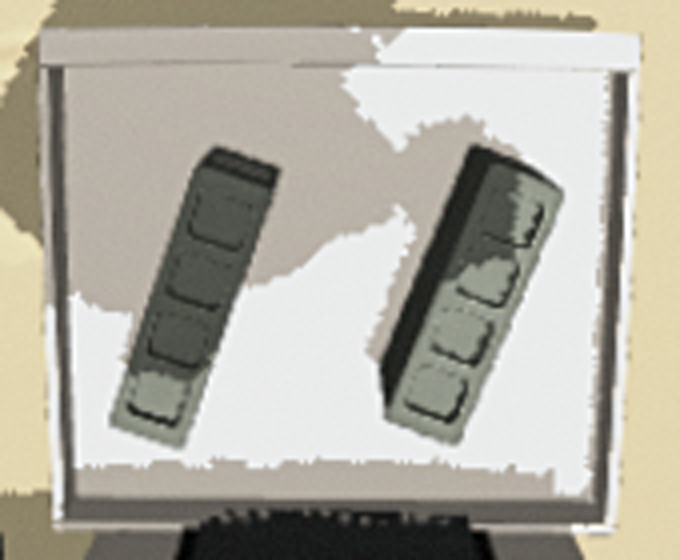

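Left row top corners in the crop: (200,165), (275,187), (185,447), (110,425). Right row: (490,160), (563,190), (460,443), (387,416).

Run:
```python
from h import *
import json
s=json.load(open("s1.json"));lab=np.array([.544,.0681,-.7001])
w=lambda u,v,z:wrist_plane((240+u/4,125+v/4),z,s)
tool=R.from_quat(np.roll(s["ee_rot"],-1))
def lf(p): return R.from_euler("z",-lab[2]).apply(p-[lab[0],lab[1],0])
for nm,q in dict(left=[(200,165),(275,187),(185,447),(110,425)],right=[(490,160),(563,190),(460,443),(387,416)]).items():
    P=np.array([w(u,v,.079) for u,v in q]); c=P.mean(0)
    ax=(P[2]+P[3]-P[0]-P[1])/2; cr=(P[1]+P[2]-P[0]-P[3])/2
    print(nm,c,"lab",lf(c),"len",np.linalg.norm(ax),np.linalg.norm(cr),"yaw",np.degrees(np.arctan2(ax[1],ax[0])),
      "tool delta",tool.inv().apply(c-np.array(s["position"])))
    cy=np.degrees(np.arctan2(*tool.inv().apply(cr)[[0,1]]));print("cross dir in tool x/y deg",cy)
for u,v in [(38,30),(640,33)]: print("rim",lf(w(u,v,.05)))
```

```text
left [0.4891 0.2009 0.079 ] lab [-0.1275  0.0662  0.079 ] len 0.06886559922342897 0.019147065711972406 yaw -59.80974852030272 tool delta [ 0.0041 -0.0334  0.1722]
cross dir in tool x/y deg -17.02510782328478
right [0.5326 0.2546 0.079 ] lab [-0.1289  0.1353  0.079 ] len 0.0679980615676764 0.01941558234045245 yaw -60.46572919955898 tool delta [0.0052 0.0357 0.1721]
cross dir in tool x/y deg -21.073868839800205
rim [-0.1957  0.0247  0.05  ]
rim [-0.1957  0.18    0.05  ]
```

```bash
python3 -m handwheel '[{"translation":[0,0,0],"angular":[0,0,6.7],"hand":0.53},{"translation":[0,0,0],"angular":[0,0,6.7],"hand":0.53},{"translation":[0,0,0],"angular":[0,0,6.6],"hand":0.53},{"translation":[-0.005,-0.016,0],"angular":[0,0,0],"hand":0.53},{"translation":[-0.0053,-0.0159,0],"angular":[0,0,0],"hand":0.53},{"translation":[0,0,0.04],"angular":[0,0,0],"hand":0.53},{"translation":[0,0,0.04],"angular":[0,0,0],"hand":0.53},{"translation":[0,0,0.04],"angular":[0,0,0],"hand":0.53},{"translation":[0,0,0.02],"angular":[0,0,0],"hand":0.53},{"translation":[0,0,0],"angular":[0,0,0],"hand":0.53}]' 40
python3 - <<'E'
from h import *
import cv2
im=manip.get_image("wrist"); cv2.imwrite("pics/w2.png",im[90:330,160:480,::-1])
E
```

```text
clock: 2.57
position: [0.4873, 0.1979, 0.1066]
ee_rot: [-0.004, 0.501, 0.865, -0.004]
contact_force: [-0.3, 0.3, -0.8]
width: 0.0399
gripper_force: 0.0
```

View pics/w2.png

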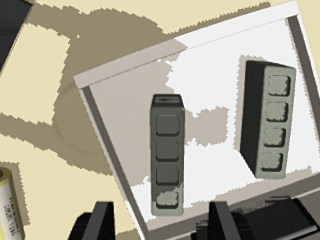

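The row is aligned with the fingers at column 168, against the finger middle at 161, so it sits about 3 mm towards tool +y. Lag may explain that, so I'll settle before descending.

```bash
python3 -m handwheel '[{"translation":[0,0,0],"angular":[0,0,0],"hand":0.53},{"translation":[0,0,0],"angular":[0,0,0],"hand":0.53}]'
```

```text
clock: 2.78
position: [0.4936, 0.1996, 0.1137]
ee_rot: [0.002, 0.5, 0.866, 0.001]
contact_force: [-0.2, -0.1, -0.4]
width: 0.0401
gripper_force: 0.0
```

```bash
python3 -m handwheel '[{"translation":[0,-0.0025,0.01],"angular":[0,0,0],"hand":0.53},{"translation":[0,0,0.02],"angular":[0,0,0],"hand":0.53},{"translation":[0,0,0.02],"angular":[0,0,0],"hand":0.53},{"translation":[0,0,0.01],"angular":[0,0,0],"hand":0.53},{"translation":[0,0,0.005],"angular":[0,0,0],"hand":0.53},{"translation":[0,0,0],"angular":[0,0,0],"hand":0.53},{"translation":[0,0,0],"angular":[0,0,0],"hand":0.53}]' 
python3 -m handwheel '[{"translation":[0,0,0],"angular":[0,0,0],"hand":0.8},{"translation":[0,0,0],"angular":[0,0,0],"hand":0.9},{"translation":[0,0,0],"angular":[0,0,0],"hand":1},{"translation":[0,0,0],"angular":[0,0,0],"hand":1},{"translation":[0,0,0],"angular":[0,0,0],"hand":1},{"translation":[0,0,0],"angular":[0,0,0],"hand":1}]' 40
```

```text
clock: 3.37
position: [0.4907, 0.1982, 0.0476]
ee_rot: [0.001, 0.5, 0.866, 0.001]
contact_force: [0.0, -0.4, -0.6]
width: 0.0401
gripper_force: 0.0
clock: 3.87
position: [0.4897, 0.1979, 0.0467]
ee_rot: [0.0, 0.5, 0.866, 0.0]
contact_force: [0.8, 0.1, 0.4]
width: 0.0002
gripper_force: 0.0
```

Missed: the fingers shut fully. I'll look.

Run:
```python
from h import *
import cv2
im=manip.get_image("wrist"); cv2.imwrite("pics/w3.png",im[90:360,140:500,::-1])
im=manip.get_image("side")[90:240,200:400,::-1]; im=cv2.resize(im,None,fx=2,fy=2); w=cv2.imread("pics/w3.png")
o=np.zeros((300,760,3),np.uint8);o[:270,:360]=w;o[:,360:760]=im;cv2.imwrite("pics/w3c.png",o)
```

```text
(no output)
```

View pics/w3c.png

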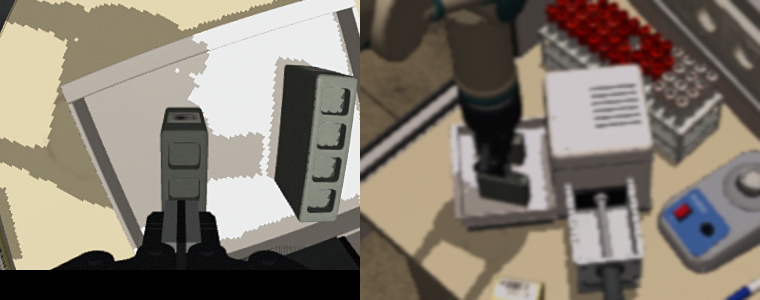

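Run:
```python
from h import *
K={n:cam(n) for n in("scene","side")}
s=manip.get_state();p=np.array(s["position"]);print(p,s["ee_rot"],s["width"])
for n in K:
    print(n,"start",proj(n,[.5745,0,.1908]),proj(n,[[.5745+.0427,0,.204],[.5745-.0427,0,.204]]).tolist(),"now",proj(n,p),proj(n,p+[0,0,.045]))
q=proj("side",p)[0];print("in composite",360+2*(q[0]-200),2*(q[1]-90))
q=proj("side",p+[0,0,.045])[0];print("in composite +45",360+2*(q[0]-200),2*(q[1]-90))
import cv2
im=cv2.imread("pics/scene0.png")[90:190,290:400];a=cv2.resize(im,None,fx=3.5,fy=3.5,interpolation=cv2.INTER_CUBIC)
im=manip.get_image("scene")[140:240,200:310,::-1];b=cv2.resize(im,None,fx=3.5,fy=3.5,interpolation=cv2.INTER_CUBIC)
cv2.imwrite("pics/cmp.png",np.hstack([a,b]))
```

```text
[0.4896 0.1979 0.0466] [ 0.     0.5    0.866 -0.   ] 0.00025483597019178094
scene start [[337.2817 172.0887]] [[351.42218840862773, 159.18037467337805], [323.1458723690695, 175.07351661947897]] now [[250.9989 199.7776]] [[249.8994 184.6713]]
side start [[348.2047 176.8502]] [[360.1747227808331, 163.03429551597563], [336.3505445976598, 184.6181285662374]] now [[271.5724 184.9232]] [[269.9512 175.4637]]
in composite 503.1448834661776 189.84639969341367
in composite +45 499.9023389455349 170.92732242180097
```

View pics/cmp.png

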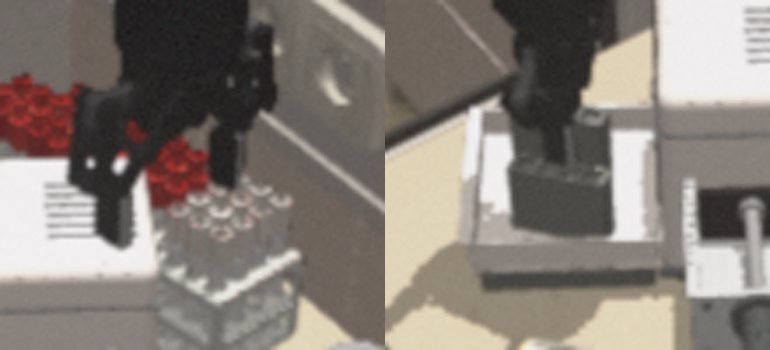

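The shut fingertips sit about 42 mm above the reported TCP, and the start picture shows the same offset. They closed just above the row's top, and the row has not moved. I'll open and descend 40 mm further, watching the force.

```bash
python3 -m handwheel '[{"translation":[0,0,0],"angular":[0,0,0],"hand":0.53},{"translation":[0,0,0],"angular":[0,0,0],"hand":0.53},{"translation":[0,0,0],"angular":[0,0,0],"hand":0.53},{"translation":[0,0,0],"angular":[0,0,0],"hand":0.53},{"translation":[0,0,0.005],"angular":[0,0,0],"hand":0.53},{"translation":[0,0,0.005],"angular":[0,0,0],"hand":0.53},{"translation":[0,0,0.005],"angular":[0,0,0],"hand":0.53}]'
python3 -m handwheel '[{"translation":[0,0,0.005],"angular":[0,0,0],"hand":0.53},{"translation":[0,0,0.005],"angular":[0,0,0],"hand":0.53},{"translation":[0,0,0],"angular":[0,0,0],"hand":0.53}]'
```

```text
clock: 4.6
position: [0.4894, 0.1978, 0.031]
ee_rot: [-0.0, 0.5, 0.866, -0.0]
contact_force: [-0.4, -0.1, -1.2]
width: 0.04
gripper_force: 0.0
clock: 4.85
position: [0.4886, 0.1976, 0.0203]
ee_rot: [-0.001, 0.5, 0.866, -0.001]
contact_force: [-0.4, 0.1, -0.6]
width: 0.0401
gripper_force: 0.0
```

```bash
python3 -m handwheel '[{"translation":[0,0,0.005],"angular":[0,0,0],"hand":0.53},{"translation":[0,0,0.005],"angular":[0,0,0],"hand":0.53},{"translation":[0,0,0.003],"angular":[0,0,0],"hand":0.53},{"translation":[0,0,0],"angular":[0,0,0],"hand":0.53}]'
python3 -m handwheel '[{"translation":[0,0,0],"angular":[0,0,0],"hand":0.7},{"translation":[0,0,0],"angular":[0,0,0],"hand":0.8},{"translation":[0,0,0],"angular":[0,0,0],"hand":1},{"translation":[0,0,0],"angular":[0,0,0],"hand":1},{"translation":[0,0,0],"angular":[0,0,0],"hand":1}]' 40
```

```text
clock: 5.18
position: [0.489, 0.1977, 0.0078]
ee_rot: [-0.001, 0.5, 0.866, -0.001]
contact_force: [-0.9, -0.2, -0.3]
width: 0.0402
gripper_force: 0.0
clock: 5.6
position: [0.4896, 0.1979, 0.0087]
ee_rot: [0.0, 0.5, 0.866, 0.0]
contact_force: [0.1, -0.2, -0.4]
width: 0.0207
gripper_force: 41.3
```

```bash
python3 -m handwheel '[{"translation":[0,0,-0.01],"angular":[0,0,0],"hand":1},{"translation":[0,0,-0.03],"angular":[0,0,0],"hand":1},{"translation":[0,0,-0.04],"angular":[0,0,0],"hand":1},{"translation":[0,0,-0.04],"angular":[0,0,0],"hand":1},{"translation":[0,0,-0.04],"angular":[0,0,0],"hand":1},{"translation":[0,0,-0.02],"angular":[0,0,0],"hand":1},{"translation":[0,0,0],"angular":[0,0,0],"hand":1}]'
python3 -m handwheel '[{"translation":[-0.0142,-0.0088,0],"angular":[0,0,0],"hand":1},{"translation":[-0.0284,-0.0175,0],"angular":[0,0,0],"hand":1},{"translation":[-0.0284,-0.0175,0],"angular":[0,0,0],"hand":1},{"translation":[-0.0284,-0.0175,0],"angular":[0,0,0],"hand":1},{"translation":[-0.0284,-0.0175,0],"angular":[0,0,0],"hand":1},{"translation":[-0.0284,-0.0175,0],"angular":[0,0,0],"hand":1},{"translation":[-0.0284,-0.0175,0],"angular":[0,0,0],"hand":1},{"translation":[-0.0284,-0.0175,0],"angular":[0,0,0],"hand":1},{"translation":[-0.0284,-0.0175,0],"angular":[0,0,0],"hand":1},{"translation":[-0.0284,-0.0175,0],"angular":[0,0,0],"hand":1}]'
python3 -m handwheel '[{"translation":[-0.0284,-0.0175,0],"angular":[0,0,0],"hand":1},{"translation":[-0.0284,-0.0175,0],"angular":[0,0,0],"hand":1},{"translation":[-0.0284,-0.0175,0],"angular":[0,0,0],"hand":1},{"translation":[-0.0142,-0.0087,0],"angular":[0,0,0],"hand":1},{"translation":[0,0,0],"angular":[0,0,5],"hand":1},{"translation":[0,0,0],"angular":[0,0,5],"hand":1},{"translation":[0,0,0],"angular":[0,0,4.5],"hand":1},{"translation":[0,0,0],"angular":[0,0,0],"hand":1},{"translation":[0,0,0],"angular":[0,0,0],"hand":1}]'
python3 - <<'E'
from h import *
import cv2,json
s=manip.get_state(); im=manip.get_image("wrist"); cv2.imwrite("pics/w4.png",im[:,:,::-1]);print(s["qpos"])
json.dump({k:np.array(s[k]).tolist() for k in("position","ee_rot")},open("s4.json","w"))
E
```

```text
clock: 6.18
position: [0.4932, 0.1989, 0.1954]
ee_rot: [0.005, 0.5, 0.866, 0.004]
contact_force: [0.9, 0.3, 0.3]
width: 0.0208
gripper_force: 41.3
clock: 7.02
position: [0.4793, -0.1202, 0.1881]
ee_rot: [-0.001, 0.5, 0.866, -0.0]
contact_force: [0.6, 0.1, -0.2]
width: 0.0211
gripper_force: 41.2
clock: 7.77
position: [0.4766, -0.2353, 0.1881]
ee_rot: [-0.001, 0.605, 0.797, -0.0]
contact_force: [-0.9, 0.3, -1.5]
width: 0.021
gripper_force: 41.2
[-0.5896  0.2134  1.6004  0.      1.3291 -0.862 ]
```

View pics/w4.png

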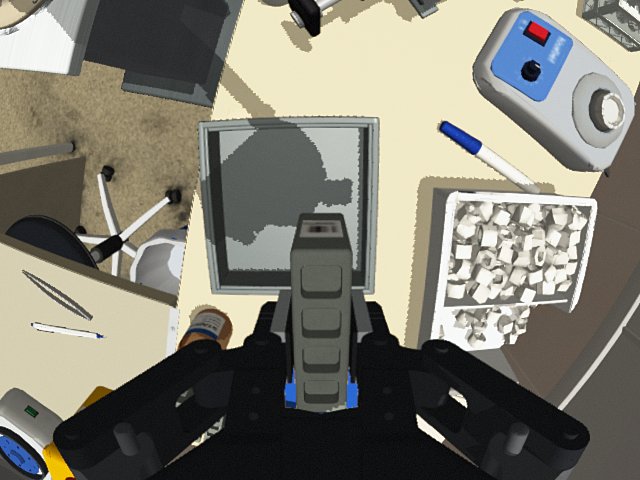

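The tote is aligned with the tool, with rim corners at about (199,120), (379,118), (374,293) and (210,292). The row hangs upright over it in the grip. I'll work out the tote centre.

Run:
```python
from h import *
import json
s=json.load(open("s4.json"));tool=R.from_quat(np.roll(s["ee_rot"],-1))
P=np.array([wrist_plane(c,.045,s) for c in [(199,120),(379,118),(374,293),(210,292)]]);c=P.mean(0)
print(c,[np.linalg.norm(P[i]-P[i-1]) for i in range(4)]);d=tool.inv().apply(P-np.array(s["position"]));print(d,d.mean(0))
e=d[1]-d[0];f=d[2]-d[3];print(np.degrees(np.arctan2(e[0],e[1])),np.degrees(np.arctan2(f[0],f[1])))
```

```text
[ 0.4465 -0.241   0.045 ] [np.float64(0.16634230755377716), np.float64(0.15918516529269336), np.float64(0.1648101737389775), np.float64(0.1622340627666613)]
[[ 0.0859 -0.1098  0.1433]
 [ 0.0846  0.0493  0.1431]
 [-0.0802  0.0505  0.143 ]
 [-0.0804 -0.1117  0.1431]] [ 0.0025 -0.0304  0.1431]
-0.46851094778012475 0.07924452341444019
```

```bash
python3 -m handwheel '[{"translation":[0,0.0005,0.02],"angular":[0,0,0],"hand":1},{"translation":[0,0,0.035],"angular":[0,0,0],"hand":1},{"translation":[0,0,0.035],"angular":[0,0,0],"hand":1},{"translation":[0,0,0.035],"angular":[0,0,0],"hand":1},{"translation":[0,0,0.03],"angular":[0,0,0],"hand":1},{"translation":[0,0,0.02],"angular":[0,0,0],"hand":1},{"translation":[0,0,0.01],"angular":[0,0,0],"hand":1},{"translation":[0,0,0.005],"angular":[0,0,0],"hand":1},{"translation":[0,0,0.004],"angular":[0,0,0],"hand":1},{"translation":[0,0,0],"angular":[0,0,0],"hand":1}]'
python3 -m handwheel '[{"translation":[0,0,0.002],"angular":[0,0,0],"hand":1},{"translation":[0,0,0.001],"angular":[0,0,0],"hand":1},{"translation":[0,0,0],"angular":[0,0,0],"hand":1},{"translation":[0,0,0],"angular":[0,0,0],"hand":1}]'
python3 - <<'E'
from h import *
print(onplane("scene",(425,385),.05),onplane("side",(427,361),.05),onplane("side",(428,353),.105),onplane("scene",(431,360),.105))
E
```

```text
clock: 8.65
position: [0.4783, -0.2358, -0.005]
ee_rot: [0.001, 0.605, 0.796, 0.0]
contact_force: [0.1, -0.2, -0.9]
width: 0.0212
gripper_force: 41.2
clock: 8.98
position: [0.478, -0.2358, -0.0077]
ee_rot: [0.001, 0.605, 0.796, 0.0]
contact_force: [0.5, 0.3, -0.2]
width: 0.0206
gripper_force: 41.2
[ 0.3784 -0.4158  0.05  ] [ 0.3947 -0.4106  0.05  ] [ 0.3926 -0.4031  0.105 ] [ 0.3904 -0.4095  0.105 ]
```

```bash
python3 -m handwheel '[{"translation":[0,0,0.002],"angular":[0,0,0],"hand":1},{"translation":[0,0,0.002],"angular":[0,0,0],"hand":1},{"translation":[0,0,0.0015],"angular":[0,0,0],"hand":1},{"translation":[0,0,0],"angular":[0,0,0],"hand":1},{"translation":[0,0,0],"angular":[0,0,0],"hand":1}]'
```

```text
clock: 9.4
position: [0.4775, -0.2354, -0.0141]
ee_rot: [-0.0, 0.605, 0.796, 0.0]
contact_force: [0.3, 0.0, -0.8]
width: 0.0206
gripper_force: 41.4
```

```bash
python3 -m handwheel '[{"translation":[0,0,0.001],"angular":[0,0,0],"hand":1},{"translation":[0,0,0.001],"angular":[0,0,0],"hand":1},{"translation":[0,0,0],"angular":[0,0,0],"hand":1}]'
```

```text
clock: 9.65
position: [0.4777, -0.2355, -0.0143]
ee_rot: [0.0, 0.605, 0.796, -0.0]
contact_force: [-2.8, 2.2, 10.9]
width: 0.0211
gripper_force: 42.8
```

Touchdown: 11 N on the tote floor. I'll release, retreat and go over row a.

```bash
python3 -m handwheel '[{"translation":[0,0,-0.001],"angular":[0,0,0],"hand":0.72},{"translation":[0,0,0],"angular":[0,0,0],"hand":0.65},{"translation":[0,0,0],"angular":[0,0,0],"hand":0.63},{"translation":[0,0,-0.01],"angular":[0,0,0],"hand":0.63},{"translation":[0,0,-0.03],"angular":[0,0,0],"hand":0.63},{"translation":[0,0,-0.04],"angular":[0,0,0],"hand":0.63},{"translation":[0,0,-0.04],"angular":[0,0,0],"hand":0.53},{"translation":[0,0,-0.04],"angular":[0,0,-5],"hand":0.53},{"translation":[0,0,-0.04],"angular":[0,0,-5],"hand":0.53},{"translation":[0,0,-0.01],"angular":[0,0,-4.5],"hand":0.53}]'
python3 -m handwheel '[{"translation":[0.0141,0.0105,0],"angular":[0,0,0],"hand":0.53},{"translation":[0.02815,0.021,0],"angular":[0,0,0],"hand":0.53},{"translation":[0.02815,0.021,0],"angular":[0,0,0],"hand":0.53},{"translation":[0.02815,0.021,0],"angular":[0,0,0],"hand":0.53},{"translation":[0.02815,0.021,0],"angular":[0,0,0],"hand":0.53},{"translation":[0.02815,0.021,0],"angular":[0,0,0],"hand":0.53},{"translation":[0.02815,0.021,0],"angular":[0,0,0],"hand":0.53},{"translation":[0.02815,0.021,0],"angular":[0,0,0],"hand":0.53},{"translation":[0.02815,0.021,0],"angular":[0,0,0],"hand":0.53},{"translation":[0.02815,0.021,0],"angular":[0,0,0],"hand":0.53}]'
python3 -m handwheel '[{"translation":[0.02815,0.021,0],"angular":[0,0,0],"hand":0.53},{"translation":[0.02815,0.021,0],"angular":[0,0,0],"hand":0.53},{"translation":[0.02815,0.021,0],"angular":[0,0,0],"hand":0.53},{"translation":[0.02815,0.021,0],"angular":[0,0,0],"hand":0.53},{"translation":[0.0141,0.0105,0],"angular":[0,0,0],"hand":0.53},{"translation":[0,0,0],"angular":[0,0,0],"hand":0.53},{"translation":[0,0,0],"angular":[0,0,0],"hand":0.53},{"translation":[0,0,0],"angular":[0,0,0],"hand":0.53}]'
python3 - <<'E'
from h import *
import cv2,json
s=manip.get_state(); im=manip.get_image("wrist"); cv2.imwrite("pics/w5.png",im[:,:,::-1])
print(s["position"],s["ee_rot"])
# dark pixel blob near the tray
hsv=cv2.cvtColor(im,cv2.COLOR_RGB2HSV); g=im.astype(int)
near=lambda p:None
# project expected row a top centre
c=manip.camera_info("wrist");K=c["camera_matrix"];T=np.array(c["tool_from_camera"])
M=R.from_quat(np.roll(s["ee_rot"],-1)).as_matrix()
def wp(P):
    q=T[:3,:3].T@(M.T@(np.array(P)-s["position"])-T[:3,3]);r=np.hypot(q[0],q[1]);a=np.arctan2(r,q[2])
    return K[0,0]*a*q[0]/r+K[0,2],K[0,0]*a*q[1]/r+K[1,2]
u,v=wp([.5326,.2546,.079]);print("expect",u,v)
for dv in (-30,-15,0,15): 
    row=im[int(v+dv),int(u)-50:int(u)+50:2].mean(1).astype(int);print(int(u)-50,row.tolist())
E
```

```text
clock: 10.48
position: [0.4808, -0.2375, 0.2028]
ee_rot: [0.006, 0.498, 0.867, -0.0]
contact_force: [1.8, -0.7, 0.3]
width: 0.0401
gripper_force: 0.0
clock: 11.32
position: [0.5164, 0.0976, 0.1958]
ee_rot: [0.0, 0.5, 0.866, 0.0]
contact_force: [1.6, -1.0, -0.9]
width: 0.0399
gripper_force: 0.0
clock: 11.98
position: [0.5348, 0.252, 0.1952]
ee_rot: [0.0, 0.5, 0.866, -0.001]
contact_force: [0.3, -0.5, 0.3]
width: 0.0403
gripper_force: 0.0
[0.5348 0.252  0.1952] [ 0.0001  0.5     0.866  -0.0006]
expect 321.68102884074165 215.7470375639266
271 [175, 174, 178, 175, 178, 175, 175, 176, 173, 175, 176, 176, 175, 173, 176, 175, 176, 176, 178, 146, 71, 72, 74, 79, 75, 77, 75, 77, 79, 74, 74, 73, 158, 178, 174, 175, 174, 173, 175, 176, 176, 175, 177, 175, 181, 129, 147, 195, 207, 204]
271 [176, 176, 173, 173, 175, 175, 174, 173, 175, 174, 174, 176, 175, 173, 173, 173, 174, 173, 177, 132, 70, 71, 72, 58, 66, 72, 72, 72, 75, 66, 74, 80, 244, 175, 171, 174, 175, 173, 172, 170, 186, 188, 196, 203, 237, 236, 235, 213, 129, 241]
271 [172, 173, 174, 175, 174, 175, 174, 174, 174, 173, 174, 174, 172, 174, 174, 174, 173, 174, 176, 128, 74, 77, 79, 82, 83, 85, 83, 81, 80, 74, 71, 130, 240, 234, 233, 234, 234, 233, 234, 234, 234, 233, 234, 234, 234, 232, 232, 233, 234, 239]
271 [173, 170, 174, 173, 174, 173, 172, 170, 174, 174, 171, 170, 176, 172, 235, 234, 234, 194, 174, 103, 73, 48, 71, 89, 128, 105, 126, 148, 72, 77, 133, 209, 236, 233, 233, 234, 233, 233, 234, 233, 234, 233, 233, 232, 233, 233, 234, 233, 233, 234]
```

Row a shows at columns 310–334, centred on the tool. Descend and grip.

```bash
python3 -m handwheel '[{"translation":[0,0,0.02],"angular":[0,0,0],"hand":0.53},{"translation":[0,0,0.035],"angular":[0,0,0],"hand":0.53},{"translation":[0,0,0.035],"angular":[0,0,0],"hand":0.53},{"translation":[0,0,0.035],"angular":[0,0,0],"hand":0.53},{"translation":[0,0,0.02],"angular":[0,0,0],"hand":0.53},{"translation":[0,0,0],"angular":[0,0,0],"hand":0.53}]'
python3 -m handwheel '[{"translation":[0,0,0.01],"angular":[0,0,0],"hand":0.53},{"translation":[0,0,0.01],"angular":[0,0,0],"hand":0.53},{"translation":[0,0,0.01],"angular":[0,0,0],"hand":0.53},{"translation":[0,0,0.006],"angular":[0,0,0],"hand":0.53},{"translation":[0,0,0.005],"angular":[0,0,0],"hand":0.53},{"translation":[0,0,0],"angular":[0,0,0],"hand":0.53},{"translation":[0,0,0],"angular":[0,0,0],"hand":0.53}]'
python3 -m handwheel '[{"translation":[0,0,0],"angular":[0,0,0],"hand":0.7},{"translation":[0,0,0],"angular":[0,0,0],"hand":0.8},{"translation":[0,0,0],"angular":[0,0,0],"hand":1},{"translation":[0,0,0],"angular":[0,0,0],"hand":1},{"translation":[0,0,0],"angular":[0,0,0],"hand":1}]' 40
```

```text
clock: 12.53
position: [0.5312, 0.2498, 0.0456]
ee_rot: [-0.003, 0.501, 0.866, -0.004]
contact_force: [-0.7, 0.1, 0.5]
width: 0.04
gripper_force: 0.0
clock: 13.12
position: [0.5353, 0.253, 0.0092]
ee_rot: [0.0, 0.5, 0.866, 0.0]
contact_force: [0.8, 0.3, 0.3]
width: 0.04
gripper_force: 0.0
clock: 13.53
position: [0.5358, 0.2532, 0.0098]
ee_rot: [0.001, 0.5, 0.866, 0.001]
contact_force: [-0.0, 0.6, 2.5]
width: 0.0209
gripper_force: 39.8
```

```bash
python3 -m handwheel '[{"translation":[0,0,-0.01],"angular":[0,0,0],"hand":1},{"translation":[0,0,-0.03],"angular":[0,0,0],"hand":1},{"translation":[0,0,-0.04],"angular":[0,0,0],"hand":1},{"translation":[0,0,-0.04],"angular":[0,0,0],"hand":1},{"translation":[0,0,-0.04],"angular":[0,0,0],"hand":1},{"translation":[0,0,-0.02],"angular":[0,0,0],"hand":1},{"translation":[0,0,0],"angular":[0,0,0],"hand":1}]'
python3 -m handwheel '[{"translation":[-0.0126,-0.0118,0],"angular":[0,0,0],"hand":1},{"translation":[-0.02525,-0.0236,0],"angular":[0,0,0],"hand":1},{"translation":[-0.02525,-0.0236,0],"angular":[0,0,0],"hand":1},{"translation":[-0.02525,-0.0236,0],"angular":[0,0,0],"hand":1},{"translation":[-0.02525,-0.0236,0],"angular":[0,0,0],"hand":1},{"translation":[-0.02525,-0.0236,0],"angular":[0,0,0],"hand":1},{"translation":[-0.02525,-0.0236,0],"angular":[0,0,0],"hand":1},{"translation":[-0.02525,-0.0236,0],"angular":[0,0,0],"hand":1},{"translation":[-0.02525,-0.0236,0],"angular":[0,0,0],"hand":1},{"translation":[-0.02525,-0.0236,0],"angular":[0,0,0],"hand":1}]'
python3 -m handwheel '[{"translation":[-0.02525,-0.0236,0],"angular":[0,0,0],"hand":1},{"translation":[-0.02525,-0.0236,0],"angular":[0,0,0],"hand":1},{"translation":[-0.02525,-0.0236,0],"angular":[0,0,0],"hand":1},{"translation":[-0.02525,-0.0236,0],"angular":[0,0,0],"hand":1},{"translation":[-0.02525,-0.0236,0],"angular":[0,0,0],"hand":1},{"translation":[-0.0126,-0.0118,0],"angular":[0,0,0],"hand":1},{"translation":[0,0,0],"angular":[0,0,5],"hand":1},{"translation":[0,0,0],"angular":[0,0,5],"hand":1},{"translation":[0,0,0],"angular":[0,0,4.5],"hand":1},{"translation":[0,0,0],"angular":[0,0,0],"hand":1}]'
python3 -m handwheel '[{"translation":[0,0,0],"angular":[0,0,0],"hand":1},{"translation":[0,0,0],"angular":[0,0,0],"hand":1}]'
```

```text
clock: 14.12
position: [0.5383, 0.2539, 0.1958]
ee_rot: [0.004, 0.5, 0.866, 0.004]
contact_force: [0.3, 0.6, -1.9]
width: 0.0209
gripper_force: 39.4
clock: 14.95
position: [0.4591, -0.0681, 0.1882]
ee_rot: [-0.001, 0.5, 0.866, -0.0]
contact_force: [0.4, -0.4, 0.0]
width: 0.021
gripper_force: 39.4
clock: 15.78
position: [0.4169, -0.2516, 0.188]
ee_rot: [-0.001, 0.606, 0.795, 0.0]
contact_force: [0.8, 0.0, -1.6]
width: 0.0212
gripper_force: 39.4
clock: 15.95
position: [0.4175, -0.2517, 0.1886]
ee_rot: [-0.001, 0.605, 0.797, 0.0]
contact_force: [-0.3, -0.8, -1.3]
width: 0.0211
gripper_force: 39.4
```

```bash
python3 -m handwheel '[{"translation":[0,0,0.02],"angular":[0,0,0],"hand":1},{"translation":[0,0,0.035],"angular":[0,0,0],"hand":1},{"translation":[0,0,0.035],"angular":[0,0,0],"hand":1},{"translation":[0,0,0.035],"angular":[0,0,0],"hand":1},{"translation":[0,0,0.03],"angular":[0,0,0],"hand":1},{"translation":[0,0,0.02],"angular":[0,0,0],"hand":1},{"translation":[0,0,0.01],"angular":[0,0,0],"hand":1},{"translation":[0,0,0.01],"angular":[0,0,0],"hand":1},{"translation":[0,0,0.003],"angular":[0,0,0],"hand":1},{"translation":[0,0,0],"angular":[0,0,0],"hand":1}]'
python3 -m handwheel '[{"translation":[0,0,0.002],"angular":[0,0,0],"hand":1},{"translation":[0,0,0.001],"angular":[0,0,0],"hand":1},{"translation":[0,0,0],"angular":[0,0,0],"hand":1},{"translation":[0,0,0],"angular":[0,0,0],"hand":1}]'
```

```text
clock: 16.78
position: [0.4175, -0.2515, -0.0096]
ee_rot: [-0.001, 0.605, 0.796, 0.0]
contact_force: [0.7, -0.5, -0.2]
width: 0.0211
gripper_force: 39.5
clock: 17.12
position: [0.4183, -0.2523, -0.0114]
ee_rot: [0.001, 0.605, 0.796, 0.0]
contact_force: [0.5, -0.3, -1.1]
width: 0.0206
gripper_force: 39.5
```

```bash
python3 -m handwheel '[{"translation":[0,0,0.001],"angular":[0,0,0],"hand":1},{"translation":[0,0,0.001],"angular":[0,0,0],"hand":1},{"translation":[0,0,0.001],"angular":[0,0,0],"hand":1},{"translation":[0,0,0],"angular":[0,0,0],"hand":1},{"translation":[0,0,0],"angular":[0,0,0],"hand":1}]'
```

```text
clock: 17.53
position: [0.4183, -0.2524, -0.0133]
ee_rot: [0.001, 0.605, 0.796, -0.0]
contact_force: [-2.1, 2.4, 11.8]
width: 0.0209
gripper_force: 41.1
```

```bash
python3 -m handwheel '[{"translation":[0,0,-0.001],"angular":[0,0,0],"hand":0.72},{"translation":[0,0,0],"angular":[0,0,0],"hand":0.65},{"translation":[0,0,0],"angular":[0,0,0],"hand":0.63},{"translation":[0,0,-0.01],"angular":[0,0,0],"hand":0.63},{"translation":[0,0,-0.03],"angular":[0,0,0],"hand":0.63},{"translation":[0,0,-0.04],"angular":[0,0,0],"hand":0.63},{"translation":[0,0,-0.04],"angular":[0,0,0],"hand":0.53},{"translation":[0,0,-0.04],"angular":[0,0,0],"hand":0.53},{"translation":[0,0,-0.03],"angular":[0,0,0],"hand":0.53},{"translation":[0,0,-0.01],"angular":[0,0,0],"hand":0.53}]'
python3 -m handwheel '[{"translation":[0,0,0],"angular":[0,0,-7],"hand":0.53},{"translation":[0,0,0],"angular":[0,0,-7],"hand":0.53},{"translation":[0,0,0],"angular":[0,0,-7],"hand":0.53},{"translation":[0,0,0],"angular":[0,0,-7],"hand":0.53},{"translation":[0,0,0],"angular":[0,0,-6.4],"hand":0.53}]'
python3 -m handwheel '[{"translation":[0.0184,0.022,0],"angular":[0,0,0],"hand":0.53},{"translation":[0.0184,0.022,0],"angular":[0,0,0],"hand":0.53},{"translation":[0.0184,0.022,0],"angular":[0,0,0],"hand":0.53},{"translation":[0.0184,0.022,0],"angular":[0,0,0],"hand":0.53},{"translation":[0.0184,0.022,0],"angular":[0,0,0],"hand":0.53},{"translation":[0.0184,0.022,0],"angular":[0,0,0],"hand":0.53},{"translation":[0,0,0],"angular":[0,0,0],"hand":0.53},{"translation":[0,0,0],"angular":[0,0,0],"hand":0.53},{"translation":[0,0,0],"angular":[0,0,0],"hand":0.53}]'
cat >> h.py <<'E'
def wp(P,s):
    c=manip.camera_info("wrist");K=c["camera_matrix"];T=np.array(c["tool_from_camera"])
    M=R.from_quat(np.roll(s["ee_rot"],-1)).as_matrix()
    q=T[:3,:3].T@(M.T@(np.array(P)-s["position"])-T[:3,3]);r=np.hypot(q[0],q[1]);a=np.arctan2(r,q[2])
    return np.array([K[0,0]*a*q[0]/r+K[0,2],K[0,0]*a*q[1]/r+K[1,2]])
E
python3 - <<'E'
from h import *
import cv2,json
s=manip.get_state(); im=manip.get_image("wrist"); cv2.imwrite("pics/w6.png",im[:,:,::-1])
lab=np.array([.544,.0681,-.7001])
json.dump({k:np.array(s[k]).tolist() for k in("position","ee_rot")},open("s6.json","w"))
for P in ([-18,-195,134],[18,-195,134],[0,-195,134],[0,-195,82],[0,-150,82]):print(P,wp(place(lab,np.array(P)/1000)[0],s))
u,v=wp(place(lab,np.array([0,-195,134])/1000)[0],s)
for dv in range(-60,61,10): print(int(v+dv),int(u)-60,im[int(v+dv),int(u)-60:int(u)+80:3].mean(1).astype(int).tolist())
E
```

```text
clock: 18.37
position: [0.4203, -0.254, 0.1911]
ee_rot: [0.005, 0.605, 0.796, -0.0]
contact_force: [0.6, -0.4, 0.7]
width: 0.0402
gripper_force: 0.0
clock: 18.78
position: [0.4174, -0.2517, 0.185]
ee_rot: [-0.001, 0.34, 0.94, 0.0]
contact_force: [0.1, 0.1, 0.4]
width: 0.0398
gripper_force: 0.0
clock: 19.53
position: [0.4184, -0.0803, 0.1855]
ee_rot: [-0.0, 0.343, 0.94, -0.0]
contact_force: [0.4, -0.7, -1.0]
width: 0.0403
gripper_force: 0.0
[-18, -195, 134] [321.8136 218.6323]
[18, -195, 134] [321.7488 270.2732]
[0, -195, 134] [321.782  245.0352]
[0, -195, 82] [321.6712 224.8238]
[0, -150, 82] [377.7452 224.9713]
185 261 [136, 138, 138, 136, 140, 137, 136, 136, 137, 138, 137, 137, 139, 135, 138, 138, 137, 138, 138, 138, 139, 137, 136, 138, 139, 138, 160, 165, 138, 137, 137, 137, 134, 139, 138, 136, 136, 132, 136, 148, 133, 131, 132, 142, 142, 135, 131]
195 261 [131, 132, 203, 193, 134, 140, 140, 139, 140, 140, 139, 137, 138, 138, 137, 138, 138, 137, 137, 140, 139, 138, 138, 140, 139, 137, 136, 137, 137, 135, 138, 135, 138, 140, 138, 136, 137, 137, 138, 138, 137, 138, 137, 139, 140, 13
[... 1864 characters left out ...]
17, 219, 217, 218]
285 261 [152, 138, 145, 128, 136, 159, 147, 79, 39, 39, 45, 41, 40, 41, 67, 135, 139, 138, 136, 180, 218, 218, 215, 216, 218, 215, 217, 218, 216, 217, 217, 218, 217, 216, 218, 217, 218, 216, 218, 217, 217, 218, 217, 218, 217, 217, 216]
295 261 [69, 70, 37, 9, 52, 149, 148, 127, 159, 119, 147, 167, 112, 45, 39, 41, 40, 41, 42, 57, 96, 178, 220, 215, 216, 216, 216, 216, 217, 216, 217, 217, 219, 218, 217, 219, 62, 10, 36, 71, 70, 69, 125, 219, 217, 218, 219]
305 261 [69, 28, 10, 3, 20, 149, 148, 149, 147, 147, 149, 148, 136, 151, 130, 132, 162, 149, 78, 35, 113, 218, 217, 218, 215, 217, 217, 217, 216, 217, 218, 217, 216, 218, 217, 221, 26, 5, 8, 35, 68, 71, 72, 72, 14, 10, 7]
```

The plate is at columns 317–331, about 1 mm off the tool axis in +y; the yaw matches and the barrel mouth is at column 378 as predicted. Descend and grip.

```bash
python3 -m handwheel '[{"translation":[0,0.001,0.02],"angular":[0,0,0],"hand":0.53},{"translation":[0,0,0.035],"angular":[0,0,0],"hand":0.53},{"translation":[0,0,0.025],"angular":[0,0,0],"hand":0.53},{"translation":[0,0,0.015],"angular":[0,0,0],"hand":0.53},{"translation":[0,0,0],"angular":[0,0,0],"hand":0.53},{"translation":[0,0,0],"angular":[0,0,0],"hand":0.53}]'
python3 -m handwheel '[{"translation":[0,0,0.01],"angular":[0,0,0],"hand":0.53},{"translation":[0,0,0.01],"angular":[0,0,0],"hand":0.53},{"translation":[0,0,0.007],"angular":[0,0,0],"hand":0.53},{"translation":[0,0,0.005],"angular":[0,0,0],"hand":0.53},{"translation":[0,0,0],"angular":[0,0,0],"hand":0.53},{"translation":[0,0,0],"angular":[0,0,0],"hand":0.53},{"translation":[0,0,0],"angular":[0,0,0],"hand":0.53}]'
python3 -m handwheel '[{"translation":[0,0,0],"angular":[0,0,0],"hand":0.7},{"translation":[0,0,0],"angular":[0,0,0],"hand":0.8},{"translation":[0,0,0],"angular":[0,0,0],"hand":0.9},{"translation":[0,0,0],"angular":[0,0,0],"hand":1},{"translation":[0,0,0],"angular":[0,0,0],"hand":1},{"translation":[0,0,0],"angular":[0,0,0],"hand":1},{"translation":[0,0,0],"angular":[0,0,0],"hand":1}]' 25
```

```text
clock: 20.08
position: [0.4188, -0.0801, 0.0906]
ee_rot: [-0.001, 0.344, 0.939, -0.0]
contact_force: [0.4, -0.4, -0.9]
width: 0.0399
gripper_force: 0.0
clock: 20.67
position: [0.4198, -0.0795, 0.0597]
ee_rot: [0.001, 0.343, 0.939, 0.0]
contact_force: [-0.2, 1.0, 0.5]
width: 0.0402
gripper_force: 0.0
clock: 21.25
position: [0.4197, -0.0791, 0.0595]
ee_rot: [0.0, 0.343, 0.939, 0.0]
contact_force: [0.2, 2.4, 4.1]
width: 0.0083
gripper_force: 26.9
```

Plate gripped at its seat; the side force of 2 N is below the 5 N preload. I'll firm the grip and pull part way.

```bash
python3 -m handwheel '[{"translation":[0,0,0],"angular":[0,0,0],"hand":1},{"translation":[0,0,0],"angular":[0,0,0],"hand":1},{"translation":[0,0,0],"angular":[0,0,0],"hand":1}]' 80
python3 -m handwheel '[{"translation":[0,0,0],"angular":[0,0,0],"hand":1}]'
python3 -m handwheel '[{"translation":[0,-0.003,0],"angular":[0,0,0],"hand":1},{"translation":[0,-0.006,0],"angular":[0,0,0],"hand":1},{"translation":[0,-0.008,0],"angular":[0,0,0],"hand":1},{"translation":[0,-0.008,0],"angular":[0,0,0],"hand":1},{"translation":[0,-0.008,0],"angular":[0,0,0],"hand":1},{"translation":[0,-0.008,0],"angular":[0,0,0],"hand":1},{"translation":[0,-0.006,0],"angular":[0,0,0],"hand":1},{"translation":[0,-0.004,0],"angular":[0,0,0],"hand":1},{"translation":[0,-0.002,0],"angular":[0,0,0],"hand":1},{"translation":[0,0,0],"angular":[0,0,0],"hand":1}]'
python3 -m handwheel '[{"translation":[0,0,0],"angular":[0,0,0],"hand":1},{"translation":[0,0,0],"angular":[0,0,0],"hand":1},{"translation":[0,0,0],"angular":[0,0,0],"hand":1}]'
```

```text
clock: 21.5
position: [0.4197, -0.0791, 0.0595]
ee_rot: [0.001, 0.343, 0.939, 0.0]
contact_force: [1.2, 2.9, 5.7]
width: 0.008
gripper_force: 78.4
clock: 21.58
position: [0.4197, -0.0791, 0.0595]
ee_rot: [0.0, 0.343, 0.939, 0.0]
contact_force: [1.2, 2.9, 5.1]
width: 0.0084
gripper_force: 78.4
clock: 22.42
position: [0.3863, -0.1184, 0.0595]
ee_rot: [0.001, 0.344, 0.939, 0.002]
contact_force: [4.7, 7.5, 4.0]
width: 0.0077
gripper_force: 78.6
clock: 22.67
position: [0.3865, -0.1182, 0.0595]
ee_rot: [0.001, 0.344, 0.939, 0.002]
contact_force: [4.6, 8.2, 4.1]
width: 0.0076
gripper_force: 78.6
```

```bash
python3 -m handwheel '[{"translation":[0,-0.004,0],"angular":[0,0,0],"hand":1},{"translation":[0,-0.003,0],"angular":[0,0,0],"hand":1},{"translation":[0,-0.0015,0],"angular":[0,0,0],"hand":1},{"translation":[0,0,0],"angular":[0,0,0],"hand":1},{"translation":[0,0,0],"angular":[0,0,0],"hand":1},{"translation":[0,0,0],"angular":[0,0,0],"hand":1},{"translation":[0,0,0],"angular":[0,0,0],"hand":1}]'
python3 - <<'E'
from h import *
import cv2
s=manip.get_state(); d=np.array(s["position"])-[.4197,-.0791,.0595]
print("drawn",d@[.644,.765,0],d@[-.765,.644,0],s["position"],s["contact_force"])
lab=np.array([.544,.0681,-.7001])
im=manip.get_image("wrist");cv2.imwrite("pics/w7.png",im[:,:,::-1])
a=wp(place(lab,[0,-.150,.082])[0],s);b=wp(place(lab,[0,-.225,.082])[0],s);print("mouth px",a,"rod mid px",b)
for t in np.linspace(.120,.200,41):
    u,v=wp(place(lab,[0,-t,.087])[0],s);print(int(t*1000),int(u),[int(im[int(v)+k,int(u)].mean()) for k in(-12,-8,-4,0,4,8,12)])
E
```

```text
clock: 23.25
position: [0.3811, -0.1245, 0.0595]
ee_rot: [0.001, 0.344, 0.939, 0.002]
contact_force: [6.2, 9.8, 3.6]
width: 0.0077
gripper_force: 78.6
drawn -0.059592539076420405 0.00027293090555118564 [ 0.3811 -0.1245  0.0595] [6.1836 9.8266 3.6407]
mouth px [517.6564 287.3096] rod mid px [380.3622 292.5017]
120 565 [78, 89, 95, 93, 96, 97, 88]
122 563 [80, 87, 97, 95, 95, 96, 89]
124 560 [81, 88, 95, 93, 98, 94, 91]
126 557 [83, 89, 95, 96, 94, 98, 91]
128 554 [80, 87, 95, 97, 97, 94, 92]
130 552 [82, 89, 93, 98, 96, 94, 67]
132 549 [79, 88, 98, 98, 98, 95, 87]
134 546 [80, 90, 95, 94, 96, 97, 90]
136 543 [78, 87, 90, 95, 99, 92, 84]
138 540 [78, 87, 96, 91, 102, 96, 93]
140 537 [83, 91, 98, 95, 100, 97, 96]
142 534 [47, 41, 41, 47, 49, 68, 93]
144 531 [26, 32, 26, 30, 31, 37, 42]
146 528 [27, 31, 29, 29, 29, 27, 31]
148 525 [32, 17, 24, 25, 31, 29, 32]
150 522 [29, 166, 226, 145, 21, 29, 30]
152 518 [124, 181, 212, 209, 138, 30, 33]
154 515 [122, 179, 214, 212, 155, 29, 20]
156 512 [115, 176, 213, 210, 169, 49, 223]
158 509 [132, 189, 217, 207, 228, 227, 226]
160 505 [131, 185, 21
[... 202 characters left out ...]
 488 [136, 188, 221, 210, 219, 226, 225]
172 485 [134, 188, 223, 210, 211, 226, 226]
174 481 [132, 183, 221, 211, 199, 226, 225]
176 478 [129, 185, 222, 212, 190, 227, 226]
178 474 [129, 182, 223, 211, 172, 226, 226]
180 470 [141, 190, 229, 209, 223, 227, 226]
182 467 [142, 191, 228, 208, 220, 226, 227]
184 463 [140, 191, 229, 209, 209, 226, 226]
186 459 [137, 185, 229, 213, 198, 227, 227]
188 456 [134, 187, 228, 209, 191, 227, 227]
190 452 [133, 184, 229, 211, 177, 227, 226]
192 448 [145, 193, 233, 208, 227, 226, 227]
194 444 [144, 194, 235, 209, 222, 225, 227]
196 440 [143, 191, 234, 209, 214, 227, 226]
198 436 [104, 146, 132, 190, 210, 227, 227]
200 432 [105, 126, 139, 128, 191, 227, 227]
```

Drawn 59.6 mm at 11.5 N, with the bright rod ending right at the barrel mouth. One numeric check that both rows stand in the tote, then hand in.

Run:
```python
from h import *
import cv2
now=manip.get_image("side");old=cv2.imread("pics/side0.png")[:,:,::-1];cv2.imwrite("pics/side9.png",now[:,:,::-1])
c=np.array([.448,-.244,.056]);ay=np.array([.964,.267,0]);ax=np.array([.267,-.964,0])
df=np.abs(now.astype(int)-old).sum(2)>45
for h in (.056,.03):
  for t in np.arange(-.08,.081,.01):
    r=[]
    for k in (-.06,-.045,-.03,-.015,0,.015,.03,.045,.06):
        p=c+t*ay+k*ax;p[2]=h;u,v=proj("side",p)[0];r.append(f"{int(now[int(v+.5),int(u+.5)].mean()):3d}{'*' if df[int(v+.5),int(u+.5)] else ' '}")
    print(h,int(round(t*1000)),*r)
s=manip.get_state();d=np.array(s["position"])-[.4197,-.0791,.0595];print("drawn",d@[.644,.765,0],s["width"],s["gripper_force"])
```

```text
0.056 -80 109  109  109  109  110  111  110  111  113 
0.056 -70 121  120  119  123  122  122  123  121  118 
0.056 -60 120  120   64*  58*  66*  49*  63* 122  123 
0.056 -50 120  120   38*  32*  34*  32*  31* 122  121 
0.056 -40 119  119   67*  68*  49*  86*  81* 121  121 
0.056 -30 118  120   99* 100* 113  104  104  120  119 
0.056 -20 118  117  104  110  108  113  116  120  120 
0.056 -10 116  118  117  119  119  119  120  119  120 
0.056 0 117  116   58*  50*  71*  51*  52* 118  118 
0.056 10 116  116   34*  32*  33*  32*  32* 119  118 
0.056 20 116  115   70*  47*  41*  51*  45* 117  117 
0.056 30 116  117  109  109   95* 114  105  118  117 
0.056 40 115  116  114  105  101  109  112  117  117 
0.056 50  42   45   36   44   50   43   48   49   41 
0.056 60  29   30   30   29   29   29   29   30   29 
0.056 70 102  107  101  107  102   98   99   98  100 
0.056 80 168  171  169  170  167  171  165  174  165 
0.03 -80  33   30   35   74   72   70   36   38   46 
0.03 -70 109  111  105  105  111  113  104  111  113 
0.03 -60 120  122  121  124  122  123  123  121  123 
0.03 -50 120  121   46*  53*  55*  49*  55* 123  123 
0.03 -40 119  120   32*  32*  34*  32*  30* 121  121 
0.03 -30 119  119   90*  90*  65* 104   81* 121  121 
0.03 -20 119  120  108  100* 107  102* 104  120  119 
0.03 -10 117  117   98* 110  108  105  115  120  120 
0.03 0 117  117  118  119  119  119  120  119  120 
0.03 10 116  117   56*  50*  56*  56*  52* 118  119 
0.03 20 116  116   32*  32*  33*  32*  33* 118  118 
0.03 30 116  117   36*  34*  41*  37*  28* 117  117 
0.03 40 116  115  112  112  100  105  105  118  117 
0.03 50 115  116   76*  83*  76* 109  110  117  117 
0.03 60  47   52   51   52   50   52   72   49   64 
0.03 70  29   30   30   30   30   30   29   29   29 
0.03 80  95   63   96   97   95   63   80   63   90 
drawn -0.059570900371210295 0.008156370124015436 78.61331105232239
```

Both rows stand upright in the tote, which hasn't moved; the rod is held at 59.6 mm.

```bash
python3 -c "
from rig import manip
print(manip.sign_off())"
```

```text
the job is handed in; nothing more can be done
None
```

Both cassette rows stand upright in the grey tote. The arm is holding the pull rod out 59.6 mm (the ring is level at 60 mm), and the job is handed in; I left the bottles and label roll alone but took no closing picture check of them.

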